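Jog the inspection slide with the hold-down button

ROBOT

A 6-joint arm with a two-finger parallel gripper is mounted at the origin on a cart in front of the work surface, level with it; the furniture and walls round the work are solid. World frame = base frame: x ahead of the robot, y to its left, z up, the work surface at z = 0. Lengths are in m, angles in rad, forces in N, time in s.
With the tool pointing down it reaches from about 0.35 to 0.975 m from the base axis. Payload 17.4 kg.
Tool frame: the origin (TCP) lies between the finger pads; the fingertips stand 11 mm ahead of it and the grasp point (between the pads) lies 8 mm behind it (manip.tips_ahead is the distance from the TCP to the fingertips, in m); z points along the fingers, y is the direction in which the jaws open and shut (so a half turn about z gives the same grasp; the last joint's range is limited). The gripper opens to 85 mm and grips with 20 to 120 N. Pads are 22 mm wide; open, the fingers measure 114 mm over their backs; the gripper's body (76 mm by 85 mm) begins 54 mm behind the grasp point. The pads swing forward as they close: fully open they stand 13 mm farther back than shut.
Start: joints at [1.307, 0.116, 1.442, -0, 1.584, -0.038], TCP at [0.151, 0.658, 0.242] pointing down, gripper open.
Joint ranges: [-2.83, 2.83], [-0.83, 2.19], [0.07, 2.5], [-1.14, 4.28], [0.01, 3], [-2.97, 2.97]. Speed limits (rad/s): [1.89, 1.89, 2.22, 3.14, 3.14, 3.14].

INTERFACE

Orientations are given as a unit quaternion [x, y, z, w].
In Python, from bench import manip gives the robot as it stands. The module is installed in compiled form; this text tells all that it offers.
- The arm moves only by the tool jog_arm, never from a script. Its argument "plan" is a list of rows, each an object of numbers: "fingers": the finger opening in mm, from 0 to 85.4; "dx", "dy", "dz": the shift along the tool's x, y, z in mm; "ax", "ay", "az": the turn, a rotation vector about the tool's x, y, z in degrees. In form: [{"fingers": .., "dx": .., "dy": .., "dz": .., "ax": .., "ay": .., "az": ..}, ...]. A call has 1 to 5 rows; each row is the pose to reach, as a shift and turn from the pose measured when the call began, along the tool's axes at that moment; what a row does not reach only later rows make up. A row lasts 1/12 s, in which the tool goes at most 41.7 mm and 7.16 degrees, less where a joint would pass 70% of its speed; a pose out of reach is approached as far as the arm can. A call with a gripper value outside its range is refused whole. The fingers move at their own pace and stop on an object; the grip force is fixed at half the most. Time passes only in rows, so rows that repeat a pose let the fingers close. It gives the time, the measured TCP pose, the force and the opening at its end, in the units of the state.
- manip.sense(): the state, without advancing time (a new reading comes with each control period).
- manip.capture(name): name is "scene" or "top" or "wrist"; returns (picture, depth): 480x640x3 uint8, blue, green, red; 480x640 float32, m along the optical axis (not along the pixel's ray), 0 where there is no reading.
- manip.calibration(name): a dict with "intrinsics" (3x3 intrinsics, pixels), "R" (3x3) and "t" (3): a world point X has camera coordinates R X + t. Camera axes: x right, y down, z forward; pixel columns grow to the right and rows downward; lengths in m; the calibration is good to about 2 mm. The wrist camera is an equidistant fisheye: a pixel r from the principal point sees the ray r / f radians off the axis. A picture is of the moment at which its call begins: read the wrist's pose just before it. calibration takes no time and is no camera call; for the wrist camera it gives the pose at the moment of the call.
- manip.sign_off(): hands the job in, once; it reports no verdict.
Trained networks look in the newest picture that a camera, given by its name, has taken for a name from the list of things; names that differ only in an ending like _2 or _b are one class to them, and where a whole thing is asked for, a point or a joint stands for the part that bears it (a point fixed in the world has none). Each returns a list of dicts, best first, with "conf" (0 to 1); they miss things now and then, are a little off and sometimes report something else, mostly with a low value. They report only what shows in the picture. A call takes as long as a camera call.
- manip.spot_in(camera, target): "bbox" ([centre column, centre row, width, height] in pixels, round what is visible of it).
- manip.cut_out(camera, target): "region" (480x640 bool, what is visible of it) and "bbox" ([centre column, centre row, width, height] in pixels, round what is visible of it).
- manip.mark_of(camera, target): "at" ([column, row] in pixels: a listed point, or the origin of a listed thing).
The state is a dict: "clock": time; "joint_pos": joint angles; "joint_vel": joint speeds; "joint_efforts": joint torques, N m; "tcp_pos": TCP position; "orientation": TCP orientation; "ft_force": force on the tool from outside, world axes, zero at the start; "ft_torque": the same for the moment, N m; "opening": finger opening in m.
Only numpy, scipy, OpenCV 4.12 (cv2) and the standard library are available. Lean on these libraries where they do the work, as an engineer would, in place of code of your own. Each camera call takes 0.05 s, during which the arm holds its last target. There are 200 camera calls.

TASK

Bring the sample tin under the camera of the small motorised slide: press the green jog button all the way down, keep it down for about three seconds in one press, then let it come up again. The slide creeps only while the green button is held; at the end the tin should stand under the camera bridge. Leave the black button alone.

Things in the scene. Friction and masses are not known exactly. Their poses are not given: they have to be found in the camera images.
- green_jog_top (a point): centre of the upper face of the green push button: a green cap 34 mm across on a fixed grey box 76 x 76 x 40 mm. The face is level and stands 54 mm above the table with the button up; the point moves down with the cap. A steel collar 44 mm across surrounds the cap, its top 44 mm above the table. The box stands in one of two places, the black button's box in the other.
- green_jog (a joint): travel of the green button in m: 0 up, 0.006 fully down on its stop. It goes straight down against a spring (about 1 N at first, 4 to 5 N at the stop) and springs back. While it is down the slide's shuttle creeps on at about 24 mm/s; when let go, the shuttle stops and stays there.
- black_jog (a joint): travel of the black button in m: 0 up, 0.006 fully down. Same box and cap as the green one but black, 0.13 m or more away from it; not to be pressed.
- shuttle (a joint): position in m of the blue shuttle (72 x 70 mm, carrying a round light tin 62 mm across) on the motorised slide, a bench unit 110 mm high behind the two button boxes. 0 at the start, 0.075 with the tin centred under the camera of the white bridge; grows away from the black motor, to the robot's left. Driven only by the green button; cannot be jogged back.

How it is judged:
On the way, in this order (a step that is already met when the one before it is completed fails the run):
1. the green button is held at least 4.5 mm down for 2 s without a break (value of joint green_jog above 0.0045 m), for 2 s.
2. the green button is let up (value of joint green_jog below 0.0015 m), for 0.2 s.
At the end, for the whole second after the job is handed in: the green button is up again and the shuttle stands still with the tin under the camera, within 30 mm along the slide (shuttle between 0.045 and 0.105 m), which about 2 to 4 s of holding gives (value of joint green_jog below 0.0015 m and value of joint shuttle between 0.045 and 0.105 m and velocity of joint shuttle between -0.005 and 0.005 m/s); the robot touches nothing.
It fails at once if the black button is pressed (more than 2 mm) (value of joint black_jog above 0.002 m).
It also fails if it takes over 32 s, if anything falls off the work surface, if the arm or the gripper's body presses on something with over 40 N, if the wrist force passes 120 N, or if a joint passes its speed limit or range.

## Working session

There is one attempt and no reset: what is moved stays moved. The work goes in short steps, Python scripts to look and compute and a tool call to move; the robot and the scene stay as the last step left them, time stands still between calls to the robot, and variables do not carry over. Pictures are saved under pics/ and viewed, about 8 in all and at most 12, crops included, and the job is handed in when it is done.

Besides the shell and the picture viewer there is one more tool, called after "Call:" by a JSON object that holds its "fn" and its "kwargs", one argument or row to a line. jog_arm: Moves the arm, as the interface text tells. Its arguments: {"type":"object","properties":{"plan":{"type":"array"}},"required":["plan"]}

```bash
mkdir -p pics
cat > h.py <<'E'
from bench import manip
import numpy as np, cv2
from scipy.spatial.transform import Rotation as Ro
def back(cam,px,d):
    c=manip.calibration(cam);K=np.array(c["intrinsics"]);R=np.array(c["R"]);t=np.array(c["t"])
    p=np.linalg.inv(K)@[px[0],px[1],1]*d
    return R.T@(p-t)
def ray(cam,px):
    c=manip.calibration(cam);K=np.array(c["intrinsics"]);R=np.array(c["R"]);t=np.array(c["t"])
    v=np.linalg.inv(K)@[px[0],px[1],1]
    return -R.T@t, R.T@v
def tool(p):
    s=manip.sense();return Ro.from_quat(s["orientation"]).inv().apply(np.array(p)-s["tcp_pos"])*1000
E
python3 - <<'E'
from h import *
s=manip.sense();print(s["clock"],s["tcp_pos"],s["orientation"],s["opening"])
ims=[];rays=[]
for c in("scene","top"):
    im,d=manip.capture(c);ims.append(im)
    for n in("green_jog_top","black_jog","shuttle"):
        m=manip.mark_of(c,n)[:2]
        for q in m:
            u,v=q["at"];dd=d[int(round(v)),int(round(u))]
            print(c,n,round(q["conf"],2),np.round(q["at"],1),np.round(back(c,q["at"],dd),4))
    g=(im[...,1].astype(int)-np.maximum(im[...,0],im[...,2])>40).astype(np.uint8)
    k,l,st,ce=cv2.connectedComponentsWithStats(g)
    for i in range(1,k):
        if st[i,4]>30:
            u,v=ce[i];print(c,"green",st[i],ce[i].round(1),np.round(back(c,(u,v),d[int(round(v)),int(round(u))]),4))
cv2.imwrite("pics/a.png",cv2.resize(np.vstack(ims),(0,0),fx=.62,fy=.62))
E
```

```text
0.0 [0.15109905 0.6577017  0.24156674] [ 1.12658099e-01  9.93633653e-01 -5.56137819e-04 -8.84307693e-05] 0.0855241657293934
scene green_jog_top 0.94 [351.8 321.5] [ 0.4338 -0.167   0.053 ]Traceback (most recent call last):
  File "<stdin>", line 7, in <module>
ValueError: it knows: green_jog_top
```

Run:
```python
from h import *
ims=[];rs=[]
for c in("scene","top"):
    im,d=manip.capture(c);ims.append(im)
    for q in manip.mark_of(c,"green_jog_top")[:2]:
        u,v=q["at"];print(c,round(q["conf"],2),np.round(q["at"],1),np.round(back(c,q["at"],d[int(round(v)),int(round(u))]),4))
    q=manip.mark_of(c,"green_jog_top")
    if q: rs.append(ray(c,q[0]["at"]))
    for n in ("black_jog","shuttle"):
        try:
            for q in manip.spot_in(c,n)[:1]:
                u,v=q["bbox"][:2];print(c,n,round(q["conf"],2),np.round(q["bbox"]),np.round(back(c,(u,v),d[int(v),int(u)]),4))
        except ValueError as e: print(e)
if len(rs)==2:
    (a,u),(b,v)=rs
    s=np.linalg.lstsq(np.c_[u,-v],b-a,rcond=None)[0]
    print("tri",a+s[0]*u,b+s[1]*v)
cv2.imwrite("pics/a.png",cv2.resize(np.vstack(ims),(0,0),fx=.62,fy=.62))
```

```text
scene 0.82 [357.8 319.9] [ 0.4399 -0.1723  0.0536]
scene black_jog 0.78 [243. 269.  25.  16.] [0.459  0.0315 0.0527]
scene shuttle 0.57 [429. 269.  64.  52.] [ 0.5937 -0.2007  0.0551]
top 0.8 [365.2 318.5] [ 0.4298 -0.1719  0.0533]
top black_jog 0.53 [255. 299.  16.  17.] [0.4636 0.0353 0.0531]
top shuttle 0.71 [373. 219.  36.  34.] [ 0.6194 -0.1882  0.0614]
tri [ 0.4330641  -0.17619368  0.0596294 ] [ 0.42967994 -0.17126025  0.05900043]
```

View pics/a.png

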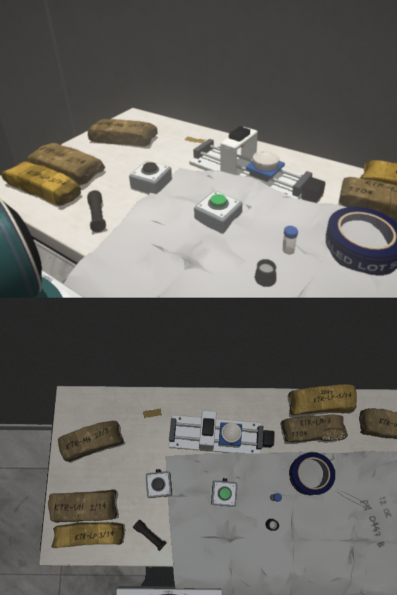

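The left box (black button) and the right box (green button, top view about (224,493) in the reduced picture) are clear. The slide with its bridge is behind them. I'll refine the cap centre by colour.

Run:
```python
from h import *
rs=[]
for c in("scene","top"):
    im,d=manip.capture(c)
    h=cv2.cvtColor(im,cv2.COLOR_BGR2HSV)
    g=cv2.inRange(h,(45,90,60),(85,255,255));k,l,st,ce=cv2.connectedComponentsWithStats(g)
    i=1+np.argmax(st[1:,4]);vv,uu=np.where(l==i)
    P=np.array([back(c,(u,v),d[v,u]) for u,v in zip(uu,vv)])
    top=P[abs(P[:,2]-.054)<.005]
    print(c,st[i],ce[i],"pts",len(P),"top mean",top.mean(0).round(4),"mid",((top.max(0)+top.min(0))/2).round(4),"size",np.ptp(top,axis=0).round(3))
    q=np.c_[uu,vv][abs(P[:,2]-.054)<.005].mean(0);rs.append(ray(c,q))
    o,r=rs[-1];print("plane",o+r*(.054-o[2])/r[2])
(a,u),(b,v)=rs
s=np.linalg.lstsq(np.c_[u,-v],b-a,rcond=None)[0];print("tri",a+s[0]*u,b+s[1]*v)
print(manip.tips_ahead,manip.sense()["clock"])
for w in((.5,.4,.2),(.52,.1,.2),(.432,-.173,.15),(.432,-.173,.075)):print(w,tool(w).round(1))
```

```text
scene [340 314  25  16 315] [351.85079365 321.3968254 ] pts 315 top mean [ 0.4335 -0.1673  0.0535] mid [ 0.4347 -0.167   0.0528] size [0.034 0.031 0.005]
plane [ 0.43289508 -0.16766258  0.054     ]
top [354 307  18  18 255] [362.50980392 315.46666667] pts 255 top mean [ 0.4354 -0.1668  0.0545] mid [ 0.4353 -0.1669  0.0543] size [0.031 0.032 0.009]
plane [ 0.43539457 -0.16688793  0.054     ]
tri [ 0.43497347 -0.16643607  0.05214178] [ 0.43543124 -0.16708695  0.05222417]
0.011 0.7
(0.5, 0.4, 0.2) [-397.8 -173.2   42.3]
(0.52, 0.1, 0.2) [-484.4 -461.1   42.3]
(0.432, -0.173, 0.15) [-459.8 -746.9   92.3]
(0.432, -0.173, 0.075) [-459.8 -746.9  167.3]
```

Call:
{"fn": "jog_arm", "kwargs": {
  "plan": [
    {"fingers": 0, "dx": -400, "dy": -175, "dz": 20},
    {"fingers": 0, "dx": -400, "dy": -175, "dz": 20},
    {"fingers": 0, "dx": -400, "dy": -175, "dz": 20},
    {"fingers": 0, "dx": -400, "dy": -175, "dz": 20},
    {"fingers": 0, "dx": -400, "dy": -175, "dz": 20}
  ]
}}

```text
invalid input at $.plan[0]: expected keys fingers, dx, dy, dz, ax, ay, az
```

Call:
{"fn": "jog_arm", "kwargs": {
  "plan": [
    {"fingers": 0, "dx": -400, "dy": -175, "dz": 20, "ax": 0, "ay": 0, "az": 0},
    {"fingers": 0, "dx": -400, "dy": -175, "dz": 20, "ax": 0, "ay": 0, "az": 0},
    {"fingers": 0, "dx": -400, "dy": -175, "dz": 20, "ax": 0, "ay": 0, "az": 0},
    {"fingers": 0, "dx": -400, "dy": -175, "dz": 20, "ax": 0, "ay": 0, "az": 0},
    {"fingers": 0, "dx": -400, "dy": -175, "dz": 20, "ax": 0, "ay": 0, "az": 0}
  ]
}}

```text
clock: 1.12
tcp_pos: [0.3195, 0.5325, 0.2329]
orientation: [0.112, 0.994, 0.0, 0.0]
ft_force: [0.1, 0.5, -0.0]
opening: 0.0255
```

Call:
{"fn": "jog_arm", "kwargs": {
  "plan": [
    {"fingers": 0, "dx": -290, "dy": -375, "dz": 20, "ax": 0, "ay": 0, "az": 0},
    {"fingers": 0, "dx": -290, "dy": -375, "dz": 20, "ax": 0, "ay": 0, "az": 0},
    {"fingers": 0, "dx": -290, "dy": -375, "dz": 20, "ax": 0, "ay": 0, "az": 0},
    {"fingers": 0, "dx": -290, "dy": -375, "dz": 20, "ax": 0, "ay": 0, "az": 0},
    {"fingers": 0, "dx": -290, "dy": -375, "dz": 20, "ax": 0, "ay": 0, "az": 0}
  ]
}}

```text
clock: 1.53
tcp_pos: [0.4062, 0.3432, 0.2241]
orientation: [0.112, 0.994, 0.0, 0.0]
ft_force: [0.3, 0.4, -0.1]
opening: -0.0001
```

Call:
{"fn": "jog_arm", "kwargs": {
  "plan": [
    {"fingers": 0, "dx": -200, "dy": -260, "dz": 10, "ax": 0, "ay": 0, "az": 0},
    {"fingers": 0, "dx": -200, "dy": -260, "dz": 10, "ax": 0, "ay": 0, "az": 0},
    {"fingers": 0, "dx": -200, "dy": -260, "dz": 10, "ax": 0, "ay": 0, "az": 0},
    {"fingers": 0, "dx": -200, "dy": -260, "dz": 10, "ax": 0, "ay": 0, "az": 0},
    {"fingers": 0, "dx": -200, "dy": -260, "dz": 10, "ax": 0, "ay": 0, "az": 0}
  ]
}}

```text
clock: 1.95
tcp_pos: [0.4928, 0.1537, 0.218]
orientation: [0.112, 0.994, 0.0, 0.001]
ft_force: [0.8, 0.6, -0.1]
opening: -0.0002
```

Call:
{"fn": "jog_arm", "kwargs": {
  "plan": [
    {"fingers": 0, "dx": -15, "dy": -326, "dz": 20, "ax": 0, "ay": 0, "az": 0},
    {"fingers": 0, "dx": -15, "dy": -326, "dz": 20, "ax": 0, "ay": 0, "az": 0},
    {"fingers": 0, "dx": -15, "dy": -326, "dz": 20, "ax": 0, "ay": 0, "az": 0},
    {"fingers": 0, "dx": -15, "dy": -326, "dz": 20, "ax": 0, "ay": 0, "az": 0},
    {"fingers": 0, "dx": -15, "dy": -326, "dz": 20, "ax": 0, "ay": 0, "az": 0}
  ]
}}

```text
clock: 2.37
tcp_pos: [0.455, -0.0508, 0.2052]
orientation: [0.112, 0.994, 0.0, 0.001]
ft_force: [1.2, 0.2, 1.4]
opening: -0.0001
```

Call:
{"fn": "jog_arm", "kwargs": {
  "plan": [
    {"fingers": 0, "dx": -7, "dy": -124, "dz": 10, "ax": 0, "ay": 0, "az": 0},
    {"fingers": 0, "dx": -7, "dy": -124, "dz": 10, "ax": 0, "ay": 0, "az": 0},
    {"fingers": 0, "dx": -7, "dy": -124, "dz": 10, "ax": 0, "ay": 0, "az": 0},
    {"fingers": 0, "dx": -7, "dy": -124, "dz": 10, "ax": 0, "ay": 0, "az": 0},
    {"fingers": 0, "dx": -7, "dy": -124, "dz": 10, "ax": 0, "ay": 0, "az": 0}
  ]
}}

```text
clock: 2.78
tcp_pos: [0.4336, -0.1751, 0.1949]
orientation: [0.114, 0.993, 0.0, 0.001]
ft_force: [0.5, 0.0, -0.1]
opening: 0.0
```

Run:
```python
from h import *
print(tool((.435,-.167,.080)).round(1),tool((.435,-.167,.065)).round(1),manip.sense()["clock"],manip.sense()["tcp_pos"])
im,d=manip.capture("wrist");cv2.imwrite("pics/w.png",im)
```

```text
[  0.6   8.1 114.9] [  0.7   8.  129.9] 2.7833 [ 0.43357334 -0.17507622  0.19487505]
```

View pics/w.png

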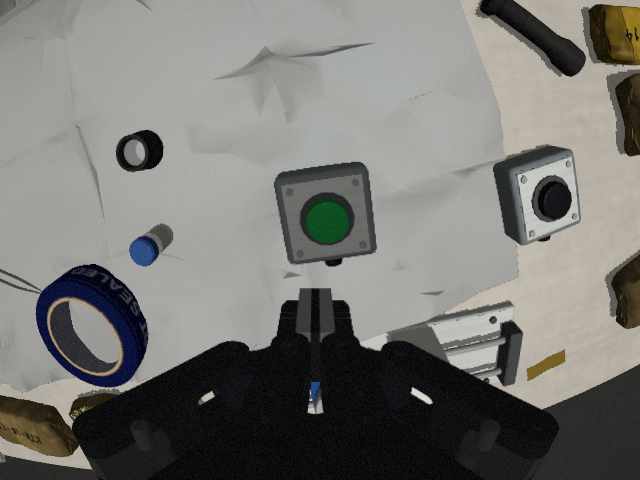

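The wrist view shows the green cap at (327,222) and the shut fingertips at (315,290). The black button is well off to the right. I'll descend to about 20 mm above the cap and check the position by fisheye ray.

Call:
{"fn": "jog_arm", "kwargs": {
  "plan": [
    {"fingers": 0, "dx": 1, "dy": 8, "dz": 30, "ax": 0, "ay": 0, "az": 0},
    {"fingers": 0, "dx": 1, "dy": 8, "dz": 65, "ax": 0, "ay": 0, "az": 0},
    {"fingers": 0, "dx": 1, "dy": 8, "dz": 95, "ax": 0, "ay": 0, "az": 0},
    {"fingers": 0, "dx": 1, "dy": 8, "dz": 108, "ax": 0, "ay": 0, "az": 0},
    {"fingers": 0, "dx": 1, "dy": 8, "dz": 108, "ax": 0, "ay": 0, "az": 0}
  ]
}}

```text
clock: 3.25
tcp_pos: [0.4342, -0.1641, 0.0846]
orientation: [0.112, 0.994, 0.001, -0.001]
ft_force: [-0.6, 0.5, 0.2]
opening: -0.0002
```

Run:
```python
from h import *
c=manip.calibration("wrist");K=np.array(c["intrinsics"]);R=np.array(c["R"]);t=np.array(c["t"])
im,d=manip.capture("wrist");cv2.imwrite("pics/w2.png",im)
g=cv2.inRange(cv2.cvtColor(im,cv2.COLOR_BGR2HSV),(45,90,40),(85,255,255))
k,l,st,ce=cv2.connectedComponentsWithStats(g);i=1+np.argmax(st[1:,4]);vv,uu=np.where(l==i)
x=(uu-K[0,2])/K[0,0];y=(vv-K[1,2])/K[1,1];r=np.hypot(x,y)
ray_=np.c_[x/r*np.sin(r),y/r*np.sin(r),np.cos(r)]@R;o=-R.T@t
P=o+ray_*((.054-o[2])/ray_[:,2])[:,None]
print(st[i],P.mean(0),P.min(0),P.max(0),((P.min(0)+P.max(0))/2).round(4))
s=manip.sense();print(s["tcp_pos"],s["clock"],tool((.435,-.167,.065)),s["ft_force"])
```

```text
[ 278  252   69   51 2411] [ 0.42791255 -0.16557149  0.054     ] [ 0.41523548 -0.18354174  0.054     ] [ 0.44358125 -0.15011925  0.054     ] [ 0.4294 -0.1668  0.054 ]
[ 0.43509713 -0.16467339  0.08690751] 3.3 [-0.4157012  -2.32904072 21.90352396] [ 0.03852141 -0.25644616  0.17016243]
```

View pics/w2.png

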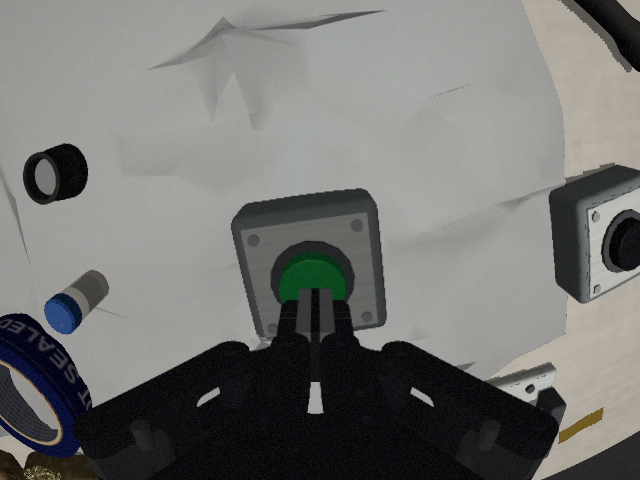

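Cap sides are at y −0.1835 and −0.150, and the near edge is at x 0.415. That gives a centre of about (0.433, −0.167), which agrees with the other cameras. Now I'll press in steps.

Call:
{"fn": "jog_arm", "kwargs": {
  "plan": [
    {"fingers": 0, "dx": 0.5, "dy": -2, "dz": 10, "ax": 0, "ay": 0, "az": 0},
    {"fingers": 0, "dx": 0.5, "dy": -2, "dz": 19, "ax": 0, "ay": 0, "az": 0},
    {"fingers": 0, "dx": 0.5, "dy": -2, "dz": 19, "ax": 0, "ay": 0, "az": 0},
    {"fingers": 0, "dx": 0.5, "dy": -2, "dz": 19, "ax": 0, "ay": 0, "az": 0}
  ]
}}

```text
clock: 3.63
tcp_pos: [0.4342, -0.1665, 0.0681]
orientation: [0.113, 0.994, 0.001, 0.0]
ft_force: [0.1, -0.5, -0.2]
opening: 0.0001
```

Call:
{"fn": "jog_arm", "kwargs": {
  "plan": [
    {"fingers": 0, "dx": 0, "dy": 0, "dz": 4, "ax": 0, "ay": 0, "az": 0},
    {"fingers": 0, "dx": 0, "dy": 0, "dz": 9, "ax": 0, "ay": 0, "az": 0},
    {"fingers": 0, "dx": 0, "dy": 0, "dz": 9, "ax": 0, "ay": 0, "az": 0}
  ]
}}

```text
clock: 3.88
tcp_pos: [0.4347, -0.1667, 0.0591]
orientation: [0.113, 0.994, 0.001, 0.001]
ft_force: [0.7, -0.0, 4.5]
opening: 0.0001
```

Call:
{"fn": "jog_arm", "kwargs": {
  "plan": [
    {"fingers": 0, "dx": 0, "dy": 0, "dz": 1, "ax": 0, "ay": 0, "az": 0},
    {"fingers": 0, "dx": 0, "dy": 0, "dz": 1, "ax": 0, "ay": 0, "az": 0}
  ]
}}

```text
clock: 4.05
tcp_pos: [0.4348, -0.1668, 0.0589]
orientation: [0.113, 0.994, 0.001, 0.001]
ft_force: [-5.1, 2.5, 11.1]
opening: 0.0005
```

Call:
{"fn": "jog_arm", "kwargs": {
  "plan": [
    {"fingers": 0, "dx": 0, "dy": 0, "dz": 0.7, "ax": 0, "ay": 0, "az": 0},
    {"fingers": 0, "dx": 0, "dy": 0, "dz": 0.7, "ax": 0, "ay": 0, "az": 0},
    {"fingers": 0, "dx": 0, "dy": 0, "dz": 0.7, "ax": 0, "ay": 0, "az": 0},
    {"fingers": 0, "dx": 0, "dy": 0, "dz": 0.7, "ax": 0, "ay": 0, "az": 0},
    {"fingers": 0, "dx": 0, "dy": 0, "dz": 0.7, "ax": 0, "ay": 0, "az": 0}
  ]
}}

```text
clock: 4.47
tcp_pos: [0.4348, -0.1668, 0.0588]
orientation: [0.113, 0.994, 0.001, 0.001]
ft_force: [-6.6, 2.8, 11.8]
opening: -0.0001
```

Call:
{"fn": "jog_arm", "kwargs": {
  "plan": [
    {"fingers": 0, "dx": 0, "dy": 0, "dz": 0.7, "ax": 0, "ay": 0, "az": 0},
    {"fingers": 0, "dx": 0, "dy": 0, "dz": 0.7, "ax": 0, "ay": 0, "az": 0},
    {"fingers": 0, "dx": 0, "dy": 0, "dz": 0.7, "ax": 0, "ay": 0, "az": 0},
    {"fingers": 0, "dx": 0, "dy": 0, "dz": 0.7, "ax": 0, "ay": 0, "az": 0},
    {"fingers": 0, "dx": 0, "dy": 0, "dz": 0.7, "ax": 0, "ay": 0, "az": 0}
  ]
}}

```text
clock: 4.88
tcp_pos: [0.4348, -0.1668, 0.0588]
orientation: [0.113, 0.994, 0.001, 0.001]
ft_force: [-5.2, 2.8, 11.9]
opening: 0.0001
```

Steady on the stop. Holding on, with one camera check of the shuttle.

Call:
{"fn": "jog_arm", "kwargs": {
  "plan": [
    {"fingers": 0, "dx": 0, "dy": 0, "dz": 0.7, "ax": 0, "ay": 0, "az": 0},
    {"fingers": 0, "dx": 0, "dy": 0, "dz": 0.7, "ax": 0, "ay": 0, "az": 0},
    {"fingers": 0, "dx": 0, "dy": 0, "dz": 0.7, "ax": 0, "ay": 0, "az": 0},
    {"fingers": 0, "dx": 0, "dy": 0, "dz": 0.7, "ax": 0, "ay": 0, "az": 0},
    {"fingers": 0, "dx": 0, "dy": 0, "dz": 0.7, "ax": 0, "ay": 0, "az": 0}
  ]
}}

```text
clock: 5.3
tcp_pos: [0.4348, -0.1668, 0.0588]
orientation: [0.113, 0.994, 0.001, 0.001]
ft_force: [-6.2, 2.5, 13.0]
opening: -0.0004
```

Call:
{"fn": "jog_arm", "kwargs": {
  "plan": [
    {"fingers": 0, "dx": 0, "dy": 0, "dz": 0.7, "ax": 0, "ay": 0, "az": 0},
    {"fingers": 0, "dx": 0, "dy": 0, "dz": 0.7, "ax": 0, "ay": 0, "az": 0},
    {"fingers": 0, "dx": 0, "dy": 0, "dz": 0.7, "ax": 0, "ay": 0, "az": 0},
    {"fingers": 0, "dx": 0, "dy": 0, "dz": 0.7, "ax": 0, "ay": 0, "az": 0},
    {"fingers": 0, "dx": 0, "dy": 0, "dz": 0.7, "ax": 0, "ay": 0, "az": 0}
  ]
}}

```text
clock: 5.72
tcp_pos: [0.4348, -0.1668, 0.0588]
orientation: [0.113, 0.994, 0.001, 0.001]
ft_force: [-6.9, 3.6, 12.6]
opening: 0.0003
```

Run:
```python
from h import *
im,d=manip.capture("scene");print(manip.sense()["clock"])
cv2.imwrite("pics/s2.png",im[180:360,150:570])
```

```text
5.7667
```

View pics/s2.png

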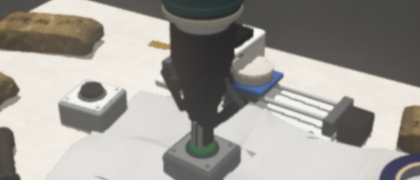

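The fingertips are on the green cap (about (203,147) in the crop). The shuttle (260,75) has moved away from the motor toward the bridge. I need about 1.1 s more.

Call:
{"fn": "jog_arm", "kwargs": {
  "plan": [
    {"fingers": 0, "dx": 0, "dy": 0, "dz": 0.7, "ax": 0, "ay": 0, "az": 0},
    {"fingers": 0, "dx": 0, "dy": 0, "dz": 0.7, "ax": 0, "ay": 0, "az": 0},
    {"fingers": 0, "dx": 0, "dy": 0, "dz": 0.7, "ax": 0, "ay": 0, "az": 0},
    {"fingers": 0, "dx": 0, "dy": 0, "dz": 0.7, "ax": 0, "ay": 0, "az": 0},
    {"fingers": 0, "dx": 0, "dy": 0, "dz": 0.7, "ax": 0, "ay": 0, "az": 0}
  ]
}}

```text
clock: 6.18
tcp_pos: [0.4348, -0.1668, 0.0588]
orientation: [0.113, 0.994, 0.001, 0.001]
ft_force: [-6.8, 3.2, 11.7]
opening: -0.0003
```

Call:
{"fn": "jog_arm", "kwargs": {
  "plan": [
    {"fingers": 0, "dx": 0, "dy": 0, "dz": 0.7, "ax": 0, "ay": 0, "az": 0},
    {"fingers": 0, "dx": 0, "dy": 0, "dz": 0.7, "ax": 0, "ay": 0, "az": 0},
    {"fingers": 0, "dx": 0, "dy": 0, "dz": 0.7, "ax": 0, "ay": 0, "az": 0},
    {"fingers": 0, "dx": 0, "dy": 0, "dz": 0.7, "ax": 0, "ay": 0, "az": 0},
    {"fingers": 0, "dx": 0, "dy": 0, "dz": 0.7, "ax": 0, "ay": 0, "az": 0}
  ]
}}

```text
clock: 6.6
tcp_pos: [0.4348, -0.1668, 0.0588]
orientation: [0.113, 0.994, 0.001, 0.001]
ft_force: [-6.1, 2.5, 12.1]
opening: -0.0001
```

Call:
{"fn": "jog_arm", "kwargs": {
  "plan": [
    {"fingers": 0, "dx": 0, "dy": 0, "dz": 0.7, "ax": 0, "ay": 0, "az": 0},
    {"fingers": 0, "dx": 0, "dy": 0, "dz": -15, "ax": 0, "ay": 0, "az": 0},
    {"fingers": 0, "dx": 0, "dy": 0, "dz": -45, "ax": 0, "ay": 0, "az": 0},
    {"fingers": 0, "dx": 0, "dy": 0, "dz": -80, "ax": 0, "ay": 0, "az": 0},
    {"fingers": 0, "dx": 0, "dy": 0, "dz": -110, "ax": 0, "ay": 0, "az": 0}
  ]
}}

```text
clock: 7.02
tcp_pos: [0.4345, -0.1669, 0.1705]
orientation: [0.113, 0.994, 0.001, 0.001]
ft_force: [0.8, 0.1, 0.3]
opening: -0.0001
```

Call:
{"fn": "jog_arm", "kwargs": {
  "plan": [
    {"fingers": 0, "dx": 0, "dy": 0, "dz": -35, "ax": 0, "ay": 0, "az": 0},
    {"fingers": 0, "dx": 0, "dy": 0, "dz": -60, "ax": 0, "ay": 0, "az": 0},
    {"fingers": 0, "dx": 0, "dy": 0, "dz": -60, "ax": 0, "ay": 0, "az": 0},
    {"fingers": 0, "dx": 0, "dy": 0, "dz": -60, "ax": 0, "ay": 0, "az": 0},
    {"fingers": 0, "dx": 0, "dy": 0, "dz": -60, "ax": 0, "ay": 0, "az": 0}
  ]
}}

```text
clock: 7.43
tcp_pos: [0.4342, -0.167, 0.2295]
orientation: [0.113, 0.994, 0.001, 0.0]
ft_force: [0.6, 0.1, -0.4]
opening: 0.0001
```

Run:
```python
from h import *
a,d=manip.capture("scene");b,e=manip.capture("top")
for q in manip.spot_in("top","shuttle")[:1]:
    print(q["conf"],q["bbox"])
s=manip.sense();print(s["clock"],s["tcp_pos"],s["ft_force"])
P=back("top",(335,206),e[206,335]);print(P)
cv2.imwrite("pics/s3.png",np.vstack([a[180:360,150:570],b[170:350,210:630]]))
```

```text
0.71 [337.6, 218.9, 34.8, 39.5]
7.5833 [ 0.43405346 -0.16693961  0.22916709] [-0.45998866 -0.46156429  0.19952707]
[ 0.63116111 -0.11238333  0.10878865]
```

View pics/s3.png

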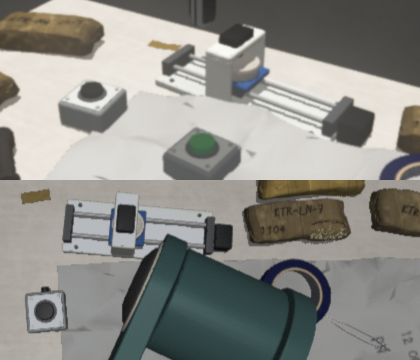

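The tin stands under the bridge, with the shuttle at top column 338 (it was 373) and the bridge camera at about 336. The green cap is up and the arm is clear.

```bash
python3 -c "
from bench import manip
print(manip.sign_off())"
```

```text
the job is handed in; nothing more can be done
None
```

I pressed the green jog button onto its stop in one unbroken press of about 2.9 s (clock about 3.8 to 6.7 s). I then lifted the arm straight up and handed the job in at about 7.6 s; no verdict was reported.

- **Press:** the steady force was about 12 N, above the spring's 4 to 5 N. The tool height stayed constant through the hold, so I take the button to have been fully down.
- **Shuttle:** in the top camera it moved from column 373 to about 338, roughly 67 mm. The hold time at 24 mm/s would give about 70 mm. Both lie within the 45 to 105 mm window.
- **Tin and buttons:** in the last pictures the tin stands under the bridge and the green cap is up by eye; I did not measure its height. The fingers did not go near the black button after the arm passed high over it.
- **Arm:** it ended clear of everything, with the tool at z = 0.23 m and the force near zero.
- **Disagreements:** the network's first marks for the cap were up to about 5 mm off the colour measurement. I used the colour measurement, and the wrist view agreed with it to within about 2 mm.

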